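# Change the honing plate: slide it off the pile and clamp it in the holder

### The arm

A 6-joint arm with a two-finger parallel gripper is mounted at the origin on a cart in front of the work surface, level with it; the furniture and walls round the work are solid. World frame = base frame: x ahead of the robot, y to its left, z up, the work surface at z = 0. Lengths are in m, angles in rad, forces in N, time in s.
With the tool pointing down it reaches from about 0.35 to 0.775 m from the base axis. Payload 7.3 kg.
Tool frame: the origin (TCP) lies at the very end of the fingers, on their centre line; the grasp point (between the pads) lies 19 mm behind it; z points along the fingers, y is the line along which they close (so a half turn about z gives the same grasp; the last joint's range is limited). The gripper opens to 92 mm and grips with 3 to 60 N. Pads are 19 mm wide; open, the fingers measure 130 mm over their backs; the gripper's body (75 mm by 190 mm) begins 47 mm behind the grasp point.
Start: joints at [-1.336, 0.342, 1.524, -0, 1.275, -0.146], TCP at [0.195, -0.487, 0.227] pointing down, gripper open.
Joint ranges: [-2.53, 2.53], [-0.77, 2.02], [0.04, 2.7], [-1, 4.14], [0.28, 2.66], [-3.11, 3.11]. Speed limits (rad/s): [2.57, 2.57, 3.14, 3.14, 3.14, 3.14].

### API

Orientations are given as [roll, pitch, yaw] about the fixed x, y, z axes, in that order (R = Rz(yaw) Ry(pitch) Rx(roll)).
In Python, from cell import robot, read_camera, get_calibration gives the robot as it stands. The module is installed in compiled form; this text tells all that it offers.
- The arm moves only by the tool send_rows, never from a script. Its argument "plan" is a list of rows, each a list of 2 entries, a list of its own where there are three numbers: the shift along the tool's x, y, z as a fraction of full scale, then the turn, a rotation vector about the tool's x, y, z as a fraction of full scale. A call has exactly 10 rows; each row shifts and turns the commanded pose from where the row before left it, along the tool's axes as they then stand; what a row does not reach is not made up. Full scale, the value 1, is 0.025 m for a shift and 90 degrees for a turn. A row lasts 1/8 s, in which the tool goes at most 62.5 mm and 10.7 degrees, less where a joint would pass 70% of its speed; a pose out of reach is approached as far as the arm can. A call with a number of a shift or a turn outside -1 to 1 is refused whole. A call with a gripper value outside its range is refused whole. "gripper" is the opening, from -1 (shut) to 1 (fully open), so that 0 is half open, set as the call begins (left out, the last holds). The fingers move at their own pace and stop on an object; "force" is the grip in N (left out, the last holds). Time passes only in rows, so rows that do not move let the fingers close, or fill a call up. It gives the time, the measured TCP pose, the force, the opening and the grip force at its end, in the units of the state.
- robot.observe(): the state, without advancing time (a new reading comes with each control period).
- read_camera(name): name is "scene" or "top" or "wrist"; returns (picture, depth): 384x512x3 uint8, blue, green, red; 384x512 float32, m along the optical axis (not along the pixel's ray), 0 where there is no reading.
- get_calibration(name): a dict with "intrinsics" (3x3 intrinsics, pixels), "rvec" (rotation vector, rad) and "tvec" (3), from world to camera coordinates, as OpenCV has them. Camera axes: x right, y down, z forward; pixel columns grow to the right and rows downward; lengths in m; the calibration is good to about 2 mm. A picture is of the moment at which its call begins: read the wrist's pose just before it. get_calibration takes no time and is no camera call; for the wrist camera it gives the pose at the moment of the call.
- robot.hand_in(): hands the job in; it is judged then, once.
The state is a dict: "time": time; "qpos": joint angles; "qvel": joint speeds; "joint_efforts": joint torques, N m; "tool_pos": TCP position; "tool_rot": TCP orientation; "contact_force": force on the tool from outside, world axes, zero at the start; "torque": the same for the moment, N m; "opening": finger opening in m; "grip_force": force on a finger pad.
Only numpy, scipy, OpenCV 4.12 (cv2) and the standard library are available. Lean on these libraries where they do the work, as an engineer would, in place of code of your own. Each camera call takes 0.05 s, during which the arm holds its last target. There are 200 camera calls.

### The job

Fit the top honing plate of the pile into the sharpening holder. The rack's cheeks keep fingers off its sides, so slide the top plate endways until it sticks well out over one end of the rack (either end), pinch the part that sticks out, lay the plate flat and straight on the holder's bed between the end stop and the jaw, and swing the cam lever all the way round so that the jaw locks it. Open the jaw first if it stands too far in; leave the other two plates in the rack, and do not disturb the beaker, the pot or the pencil.

Things in the scene. Friction and masses are not known exactly. Their poses are not given: they have to be found in the camera images.
- rack: fixed wooden rack with a pile of three honing plates, 144 mm long (x axis, the sliding way; both ends alike), 86 wide (y), on a board whose top is z = 0.030. Origin: centre of underside; floor 34 mm above it. Cheeks along both sides: inner faces y = +-30.5, tops 45.5 mm above origin. Open ends at x = +-72, each with a strip (x 66.5 to 71.5) 4.5 mm above the floor that holds the lower two plates
- plate_top: top plate of the pile, the one to move: flat bare steel, 130 mm long (x), 58 wide (y), 3 thick, 0.14 to 0.22 kg, dotted upper face. Origin: centre of its underside, 40 mm above the rack's origin on the pile. Oiled plates slide on one another with a friction of about 0.3, so a rubber fingertip pressed on it with 6 to 20 N drags it along. It tips off once its middle is past the rack's end
- plate_middle: same kind of plate under the top one; stays in the rack
- plate_bottom: same kind of plate at the bottom of the pile; stays in the rack
- holder: fixed sharpening holder on the same board. Origin: under the bed's centre. Bed 128 mm long (x), 40 wide (y, a plate overhangs 9 mm each side), top 34 mm above origin. End stop: inner face at x = -65, 48 wide, 2.5 mm above the bed; like it, a sliding jaw at +x, then the cam lever. A locked plate's origin is at x = y = 0, 34 mm above, its length along x. Base 46 wide, 10 high, x -85 to 130
- holder_lever (a joint): cam lever on a vertical hinge: 0 = open, 1.40 = locked (end of travel). At 0 the arm points along the holder's -y; it turns counter-clockwise from above as the value grows, to nearly +x. Stays where left; 2 to 3 N at the knob moves it. Its cam drives the jaw: the jaw's face is at holder x = 76.3 mm at 0, 70.8 at 0.7, 65.3 at 1.4; a plate goes in easily only with the lever near 0
- lever_hinge (a point): point on the lever's hinge axis, at x = 106 mm, y = 0 in the holder's frame, 32 mm above its origin (underside of the lever's hub)
- lever_knob (a point): centre of the top of the lever's upright black knob, 58 mm from the hinge axis: a cylinder 16 mm across and 30 mm high whose top is 70 mm above the holder's origin. The arm that carries it is 12 mm wide, its top 44 mm above the holder's origin
- jaw_face (a point): top middle of the jaw's face that meets the plate, 36.5 mm above the holder's origin; the jaw block is 18 mm long behind it
- brown_beaker: brown plastic beaker, 72 mm across, 98 mm high, standing near one end of the rack, in the way of a plate slid out there; bystander. Origin: centre of its underside
- pencil: carpenter's pencil lying on the board near the rack's other end, about 180 mm long, 8 mm high; bystander, low enough to work above. Origin: its middle, at the underside
- white_pot: small white plastic pot, 72 mm across, 58 mm high, standing at the back of the board between rack and holder; bystander. Origin: centre of its underside
- board_top (a point): middle of the top of the plain wooden work board, 322 mm (x) by 833 mm (y), on which rack, holder and bystanders stand. Two gouges lie along its front edge, at most 31 mm high and 80 mm back from that edge, out of the work's way
- disc_low (a point): lowest point of a grey disc, 132 mm across, that hangs upright at the shelf edge over the back of the board; fixed, keep arm and gripper clear of it (it spans x 0.58 to 0.60, y 0.34 to 0.48, z 0.28 to 0.41)

How it is judged:
By the outcome, as a careful person would: the job done as asked, in the order asked, and still so for the second after the job is handed in, with the robot touching nothing.
It also fails if it takes over 72 s, if anything falls off the work surface, if the arm or the gripper's body presses on something with over 40 N, if the wrist force passes 120 N, or if a joint passes its speed limit or range.

## Working session

There is one attempt and no reset: what is moved stays moved. The work goes in short steps, Python scripts to look and compute and a tool call to move; the robot and the scene stay as the last step left them, time stands still between calls to the robot, and variables do not carry over. Pictures are saved under pics/ and viewed, at most 10 in all, crops included, and the job is handed in when it is done.

Besides the shell and the picture viewer there is one more tool, called after "Call:" by a JSON object that holds its "method" and its "body", one argument or row to a line. send_rows: Moves the arm, as the interface text tells. Shift numbers are shares of 0.025 m and turn numbers shares of 90 degrees, none past 1 either way. Its arguments: {"type":"object","properties":{"plan":{"type":"array"},"gripper":{"type":"number"},"force":{"type":"number"}},"required":["plan"]}

```bash
mkdir -p pics
python3 - <<'E'
from cell import robot, read_camera, get_calibration
import cv2, numpy as np
print(robot.observe())
for n in ("scene","top"):
    im,d=read_camera(n); c=get_calibration(n)
    cv2.imwrite(f"pics/{n}0.png",im); np.savez(f"{n}0.npz",im=im,d=d,K=c["intrinsics"],r=c["rvec"],t=c["tvec"])
    R=cv2.Rodrigues(np.array(c["rvec"],float))[0]; print(n,c["intrinsics"],(-R.T@np.array(c["tvec"]).ravel()),R)
E
```

```text
{'time': 0.0, 'qpos': array([-1.33600914e+00,  3.42673333e-01,  1.52503293e+00, -4.34193832e-07,
        1.27537742e+00, -1.46015918e-01]), 'qvel': array([ 0.00038254, -0.0001986 , -0.00123146, -0.00103916, -0.00054283,
       -0.00068841]), 'joint_efforts': array([-8.32124351e-05, -4.31241202e+01, -2.44217813e+01,  7.14426208e-02,
        5.58364042e-02, -1.54662716e-04]), 'tool_pos': array([ 0.19504146, -0.48698569,  0.22606504]), 'tool_rot': array([-3.14011743e+00, -2.16529834e-04,  3.80803069e-01]), 'contact_force': array([ 0.28564709,  0.72748566, -0.15479241]), 'torque': array([ 0.02882049, -0.00530995, -0.00300288]), 'grip_force': 0.0, 'opening': 0.09163261129491564}
scene [[467.13959853   0.         255.73826147]
 [  0.         467.13959853 199.32441162]
 [  0.           0.           1.        ]] [-0.49496987 -0.60424756  1.1885789 ] [[ 0.5422687  -0.84001466 -0.01788918]
 [-0.5563952  -0.34306227 -0.75679103]
 [ 0.62957846  0.42033754 -0.65341206]]
top [[467.36613418   0.         256.74193176]
 [  0.         467.36613418 192.71288573]
 [  0.           0.           1.        ]] [0.4047169  0.06060488 1.626799  ] [[ 0.02945579 -0.99955295 -0.00512443]
 [-0.99795456 -0.02911692 -0.05691129]
 [ 0.05673664  0.00679032 -0.99836609]]
```

View pics/top0.png

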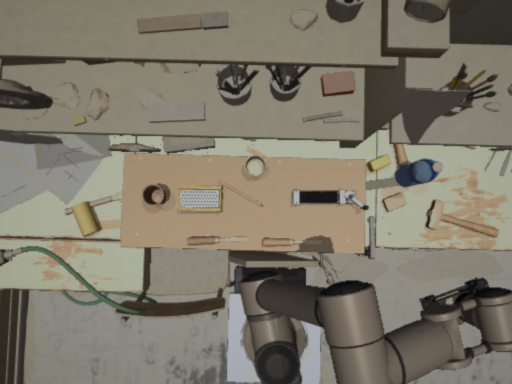

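View pics/scene0.png

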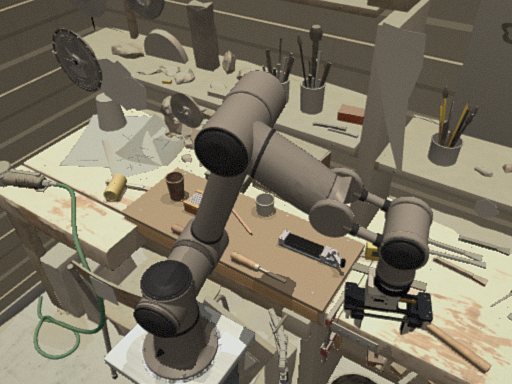

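The top view shows the rack at about (200,199) and the beaker to its left at (154,196). The pencil lies to the right at (243,194), the pot is at (255,168), and the holder is at (323,198) with its lever at (355,200). I'll enlarge this area.

```bash
cat > h.py <<'E'
import cv2, numpy as np
def load(n):
    z=np.load(n); return z["im"],z["d"],z["K"],cv2.Rodrigues(z["r"].astype(float))[0],z["t"].ravel().astype(float)
def ray(px,z,K,R,t):
    px=np.atleast_2d(px).astype(float); v=np.c_[px,np.ones(len(px))]@np.linalg.inv(K).T@R
    c=-R.T@t; return c+v*((z-c[2])/v[:,2])[:,None]
def proj(P,K,R,t):
    q=np.atleast_2d(P)@R.T+t; q=q@K.T; return q[:,:2]/q[:,2:]
E
python3 - <<'E'
from h import *
im,d,K,R,t=load("top0.npz")
c=im[150:250,120:380]; cv2.imwrite("pics/topz.png",cv2.resize(c,(780,300),interpolation=cv2.INTER_CUBIC))
E
```

```text
(no output)
```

View pics/topz.png

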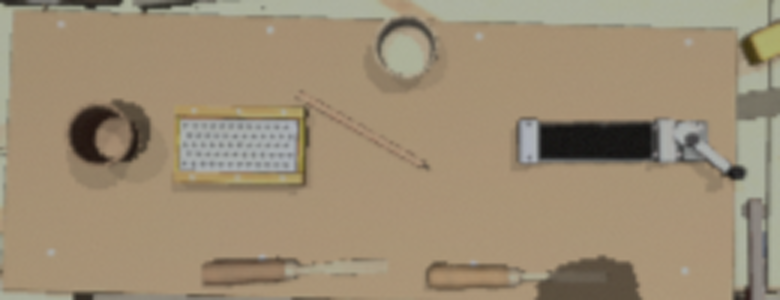

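The zoomed crop shows:
- **Plate in rack:** crop x 180–298, y 120–172.
- **Beaker:** left of the rack. The pencil runs from (298,93) to (428,167).
- **Holder:** stop at x≈527, dark bed 538–655, jaw ≈665, hinge ≈(690,140).
- **Knob:** (737,173), so the lever is about half to two-thirds locked and must be opened first.

Next I'll measure these.

Run:
```python
from h import *
im,d,K,R,t=load("top0.npz")
f=lambda x,y:(120+(x+.5)/3-.5,150+(y+.5)/3-.5)
hsv=cv2.cvtColor(im,cv2.COLOR_BGR2HSV).astype(int)
def rect(m,z,x0,x1,y0,y1,name):
    q=np.zeros(m.shape,np.uint8); q[y0:y1,x0:x1]=m[y0:y1,x0:x1]*255
    q=cv2.morphologyEx(q,cv2.MORPH_CLOSE,np.ones((3,3),np.uint8))
    c=max(cv2.findContours(q,0,2)[0],key=cv2.contourArea)
    w=ray(c.reshape(-1,2),z,K,R,t)[:,:2]
    r=cv2.minAreaRect((w*1000).astype(np.float32)); print(name,np.round(r[0],1),np.round(r[1],1),round(r[2],2))
S,V=hsv[...,1],hsv[...,2]
rect((S<60)&(V>90),.073,172,230,178,218,"plate")
rect((hsv[...,0]>18)&(hsv[...,0]<32)&(S>110),.0755,172,230,178,218,"rackyellow")
rect((V<60),.064,290,342,185,210,"bed")
rect((V<70)&(S<80),.1,355,372,200,214,"knob")
for n,p,z in [("stopOuterL",f(518,120),.0665),("stopbotL",f(518,160),.0665),("hinge",f(690,140),.074),("knob",f(737,173),.1),("jawface",f(657,140),.0665),("stopface",f(537,140),.0665),("pot",f(406,47),.088),("beak",f(103,134),.128),("pen1",f(298,93),.038),("pen2",f(428,167),.038)]:
    print(n,np.round(ray(p,z,K,R,t)[0]*1000,1))
```

```text
plate [471.5 261.4] [ 76.7 130.1] 1.68
rackyellow [468.4 192.6] [66.5  6.7] 1.94
bed [ 486.9 -137.3] [ 36.8 127.2] 1.68
knob [ 453.4 -281.9] [ 9.8 16.3] 1.68
stopOuterL [507.1 -47.4  66.5]
stopbotL [462.5 -48.6  66.5]
hinge [ 489.9 -237.9   74. ]
knob [ 454.1 -284.5  100. ]
jawface [ 489.3 -202.6   66.5]
stopface [485.4 -69.2  66.5]
pot [582.7  79.5  88. ]
beak [475.  400.8 128. ]
pen1 [532.4 201.3  38. ]
pen2 [452.6  51.1  38. ]
```

```bash
cat >> h.py <<'E'
def rows(x,y,z,yaw,n=10,tot=10):
    """n equal world steps from the measured pose; prints rows in tool axes (z down)"""
    from cell import robot
    s=robot.observe(); p=s["tool_pos"]; r=s["tool_rot"]
    print("pose",np.round(p,4),np.round(r,4),"F",np.round(s["contact_force"],1),"op",round(s["opening"],4),"t",s["time"])
    d=(np.array([x,y,z])-p)/n; a=r[2]; da=(yaw-a)/n; out=[]
    for i in range(n):
        c,q=np.cos(a),np.sin(a)
        out.append([[round((c*d[0]+q*d[1])/.025,3),round((q*d[0]-c*d[1])/.025,3),round(-d[2]/.025,3)],[0,0,round(-da/(np.pi/2),3)]]); a+=da
    out+=[[[0,0,0],[0,0,0]]]*(tot-n); print(str(out).replace(" ",""))
E
python3 -c "
from h import *
rows(.43,-.27,.22,.9,10)"
```

```text
pose [ 0.1951 -0.487   0.2261] [-3.1402e+00 -2.0000e-04  3.8080e-01] F [-0.3 -0.3 -0.2] op 0.0921 t 0.1
[[[np.float64(1.195),np.float64(-0.457),np.float64(0.024)],[0,0,np.float64(-0.033)]],[[np.float64(1.217),np.float64(-0.394),np.float64(0.024)],[0,0,np.float64(-0.033)]],[[np.float64(1.236),np.float64(-0.33),np.float64(0.024)],[0,0,np.float64(-0.033)]],[[np.float64(1.251),np.float64(-0.266),np.float64(0.024)],[0,0,np.float64(-0.033)]],[[np.float64(1.264),np.float64(-0.2),np.float64(0.024)],[0,0,np.float64(-0.033)]],[[np.float64(1.272),np.float64(-0.135),np.float64(0.024)],[0,0,np.float64(-0.033)]],[[np.float64(1.277),np.float64(-0.068),np.float64(0.024)],[0,0,np.float64(-0.033)]],[[np.float64(1.279),np.float64(-0.002),np.float64(0.024)],[0,0,np.float64(-0.033)]],[[np.float64(1.278),np.float64(0.064),np.float64(0.024)],[0,0,np.float64(-0.033)]],[[np.float64(1.273),np.float64(0.131),np.float64(0.024)],[0,0,np.float64(-0.033)]]]
```

Call:
{"method": "send_rows", "body": {
  "plan": [
    [[0.93,-0.36,0],[0,0,-0.033]],
    [[0.95,-0.31,0],[0,0,-0.033]],
    [[0.96,-0.26,0],[0,0,-0.033]],
    [[0.97,-0.21,0],[0,0,-0.033]],
    [[0.98,-0.16,0],[0,0,-0.033]],
    [[0.99,-0.1,0],[0,0,-0.033]],
    [[1,-0.05,0],[0,0,-0.033]],
    [[1,0,0],[0,0,-0.033]],
    [[1,0.05,0],[0,0,-0.033]],
    [[1,0.1,0],[0,0,-0.033]]
  ],
  "gripper": -0.3
}}

```text
time: 1.35
tool_pos: [0.3787, -0.3172, 0.2264]
tool_rot: [-3.141, -0.0, 0.901]
contact_force: [-0.9, -0.1, 1.1]
opening: 0.0323
grip_force: 0.0
```

```bash
sed -i 's/print(str(out)/print(str([[[float(v) for v in a] for a in r] for r in out])/' h.py
cat >> h.py <<'E'
def snap(n,cam="wrist"):
    from cell import robot, read_camera, get_calibration
    c=get_calibration(cam); im,d=read_camera(cam)
    np.savez(n+".npz",im=im,d=d,K=c["intrinsics"],r=c["rvec"],t=c["tvec"]); cv2.imwrite(f"pics/{n}.png",im)
    K,R,t=load(n+".npz")[2:]; print("cam",np.round(-R.T@t,3),"axis",np.round(R[2],3))
E
python3 - <<'E'
from h import *
snap("w1"); im,d,K,R,t=load("w1.npz")
print(proj([[.49,-.238,.074],[.453,-.282,.1],[.487,-.137,.064]],K,R,t))
rows(.43,-.27,.22,.9)
E
```

```text
cam [ 0.43  -0.253  0.384] axis [-0.187 -0.237 -0.954]
[[288.81145166  45.13383796]
 [288.10441807 109.11985498]
 [218.51314234 -47.78313332]]
pose [ 0.3803 -0.3154  0.2264] [-3.141e+00 -1.900e-03  9.041e-01] F [1.7 2.3 0.5] op 0.0319 t 1.4
[[[0.266,0.044,0.026],[0.0,0.0,0.0]],[[0.266,0.044,0.026],[0.0,0.0,0.0]],[[0.266,0.044,0.026],[0.0,0.0,0.0]],[[0.266,0.044,0.026],[0.0,0.0,0.0]],[[0.266,0.044,0.026],[0.0,0.0,0.0]],[[0.266,0.043,0.026],[0.0,0.0,0.0]],[[0.266,0.043,0.026],[0.0,0.0,0.0]],[[0.266,0.043,0.026],[0.0,0.0,0.0]],[[0.266,0.043,0.026],[0.0,0.0,0.0]],[[0.266,0.043,0.026],[0.0,0.0,0.0]]]
```

View pics/w1.png

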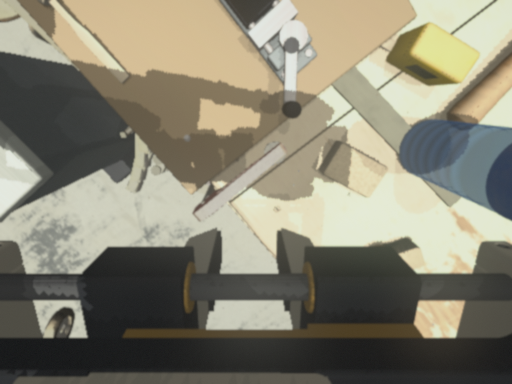

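The wrist view shows the hinge cap at about (291,44) and the black knob top at (291,108). The lever is nearly in line with the image vertical, so its angle is about 0.9.

Run:
```python
from h import *
im,d,K,R,t=load("w1.npz")
g=im.max(2); m=np.zeros(g.shape,np.uint8); m[92:125,270:312]=(g[92:125,270:312]<60)*255
c=max(cv2.findContours(m,0,2)[0],key=cv2.contourArea); print(cv2.minEnclosingCircle(c),cv2.boundingRect(c))
print("depth knob,hinge",d[106,291],d[44,291])
k=ray((291,107),.1,K,R,t)[0]
for px in [(291,44)]:
  for z in (.074,.08,.085):
    h=ray(px,z,K,R,t)[0]; print(z,h,np.linalg.norm((k-h)[:2])); 
print(k)
cx=lambda u,v:(lambda D:R.T@(np.linalg.inv(K)@np.array([u,v,1])*D-t))(d[v,u]); print(cx(291,106),cx(291,44))
```

```text
Traceback (most recent call last):
ValueError: max() iterable argument is empty
```

Run:
```python
from h import *
im,d,K,R,t=load("w1.npz")
g=im.max(2); print(g[100:118:2,280:304:2])
k=ray((291,107),.1,K,R,t)[0]
for z in (.074,.08,.085):
    h=ray((291,44),z,K,R,t)[0]; print(z,h,np.linalg.norm((k-h)[:2])); 
print(k)
cx=lambda u,v:(lambda D:R.T@(np.linalg.inv(K)@np.array([u,v,1])*D-t))(d[v,u]); print(cx(291,106),cx(291,44))
```

```text
[[126 117 117 137 133 125 128 133 128 132 133 133]
 [127 116 100  88  77  72  75  78  85 111 131 134]
 [123 109  74  66  68  71  71  71  71  75 113 130]
 [118  92  67  67  70  71  70  71  71  71  89 122]
 [115  80  65  68  70  70  71  70  70  71  78 135]
 [122  83  64  67  68  69  70  70  69  70  82 151]
 [126  97  65  65  69  69  68  69  69  69 100 162]
 [122 113  85  66  67  68  68  69  68  79 136 167]
 [119 119 113  90  72  69  68  71  82 129 164 168]]
0.074 [ 0.49219289 -0.23849884  0.074     ] 0.056571565850256245
0.08 [ 0.49098884 -0.23877019  0.08      ] 0.05560114479205747
0.085 [ 0.48998546 -0.23899632  0.085     ] 0.05480056916936805
[ 0.45619119 -0.28213621  0.1       ]
[ 0.45669841 -0.28140974  0.10011593] [ 0.49207351 -0.23852575  0.07459491]
```

Call:
{"method": "send_rows", "body": {
  "plan": [
    [[0.487,0.258,0.67],[0,0,0]],
    [[0.487,0.258,0.67],[0,0,0]],
    [[0.487,0.258,0.67],[0,0,0]],
    [[0.487,0.258,0.67],[0,0,0]],
    [[0.487,0.258,0.67],[0,0,0]],
    [[0.487,0.258,0.67],[0,0,0]],
    [[0,0,0.3],[0,0,0]],
    [[0,0,0.5],[0,0,0]],
    [[0,0,0.5],[0,0,0]],
    [[0,0,0.4],[0,0,0]]
  ]
}}

```text
time: 2.65
tool_pos: [0.4537, -0.2851, 0.083]
tool_rot: [-3.141, 0.0, 0.899]
contact_force: [0.0, -0.3, 0.6]
opening: 0.0324
grip_force: 0.0
```

Call:
{"method": "send_rows", "body": {
  "plan": [
    [[0,0,0],[0,0,0]],
    [[0,0,0],[0,0,0]],
    [[0.015,-0.264,0],[0,0,0.0717]],
    [[0.015,-0.264,0],[0,0,0.0717]],
    [[0.015,-0.264,0],[0,0,0.0717]],
    [[0.015,-0.264,0],[0,0,0.0717]],
    [[0.015,-0.264,0],[0,0,0.0717]],
    [[0.015,-0.264,0],[0,0,0.0717]],
    [[0.015,-0.264,0],[0,0,0.0717]],
    [[0.015,-0.264,0],[0,0,0.0717]]
  ],
  "gripper": -0.8,
  "force": 6
}}

```text
time: 3.9
tool_pos: [0.433, -0.2404, 0.0843]
tool_rot: [3.138, -0.003, -0.005]
contact_force: [2.7, -12.3, -9.6]
opening: 0.0181
grip_force: 6.0
```

Call:
{"method": "send_rows", "body": {
  "plan": [
    [[0,0,0],[0,0,0]],
    [[0,0,0],[0,0,0]],
    [[0,0,-1],[0,0,0]],
    [[0.7,0,-1],[0,0,0]],
    [[0.7,0,-1],[0,0,0]],
    [[0.7,0,-1],[0,0,0]],
    [[0,0,-1],[0,0,-0.112]],
    [[0,0,-1],[0,0,-0.112]],
    [[0,0,0],[0,0,-0.112]],
    [[0,0,0],[0,0,-0.112]]
  ],
  "gripper": -0.3
}}

```text
time: 5.15
tool_pos: [0.4843, -0.2388, 0.2343]
tool_rot: [3.141, -0.0, 0.708]
contact_force: [-0.3, 0.6, -0.9]
opening: 0.0322
grip_force: 0.0
```

Call:
{"method": "send_rows", "body": {
  "plan": [
    [[0,0,0],[0,0,-0.112]],
    [[0,0,0],[0,0,-0.112]],
    [[0,0,0],[0,0,-0.112]],
    [[0,0,0],[0,0,-0.112]],
    [[0,0,0],[0,0,-0.104]],
    [[0,0,0],[0,0,0]],
    [[0,0,0],[0,0,0]],
    [[0,0,0],[0,0,0]],
    [[0,0,0],[0,0,0]],
    [[0,0,0],[0,0,0]]
  ],
  "gripper": -1
}}

```text
time: 6.4
tool_pos: [0.4843, -0.2389, 0.2337]
tool_rot: [-3.142, 0.0, 1.569]
contact_force: [0.2, 0.1, 0.1]
opening: 0.0004
grip_force: 0.0
```

Run:
```python
from h import *
snap("w2"); rows(.47,-.05,.23,1.571)
```

```text
cam [ 0.485 -0.156  0.391] axis [ 0.    -0.302 -0.953]
pose [ 0.4843 -0.2389  0.2337] [-3.1416e+00  1.0000e-04  1.5687e+00] F [0.2 0.5 0.3] op 0.0001 t 6.45
[[[0.755,-0.059,0.015],[0.0,0.0,-0.0]],[[0.755,-0.059,0.015],[0.0,0.0,-0.0]],[[0.755,-0.059,0.015],[0.0,0.0,-0.0]],[[0.755,-0.058,0.015],[0.0,0.0,-0.0]],[[0.755,-0.058,0.015],[0.0,0.0,-0.0]],[[0.755,-0.058,0.015],[0.0,0.0,-0.0]],[[0.755,-0.058,0.015],[0.0,0.0,-0.0]],[[0.755,-0.058,0.015],[0.0,0.0,-0.0]],[[0.755,-0.058,0.015],[0.0,0.0,-0.0]],[[0.755,-0.057,0.015],[0.0,0.0,-0.0]]]
```

View pics/w2.png

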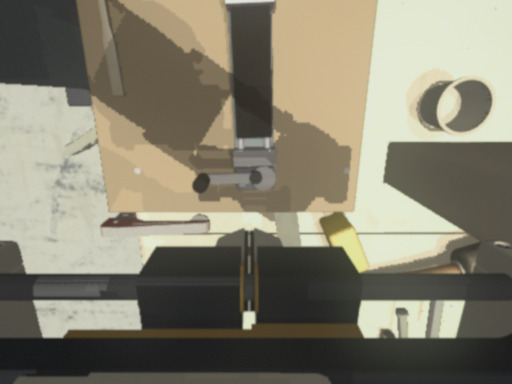

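The wrist view shows the lever open, with the hinge at (262,177) and the knob at (200,183) to its left. The dark bed spans columns 231–272 and rows 3–137, and the jaw is at about row 143. Now I'll fit the bed edges.

Run:
```python
from h import *
im,d,K,R,t=load("w2.npz")
g=im.max(2).astype(int)
L=[];Rr=[]
for v in range(10,132,4):
    row=g[v,222:284]; dark=np.where(row<60)[0]
    # longest gradient edges around
    gr=np.diff(row); l=np.argmin(gr[:20]); r=30+np.argmax(gr[30:])
    L.append((222+l+.5,v)); Rr.append((222+r+.5,v))
L=ray(L,.064,K,R,t); Rr=ray(Rr,.064,K,R,t)
for n,A in(("L",L),("R",Rr)):
    p=np.polyfit(A[:,1],A[:,0],1); res=A[:,0]-np.polyval(p,A[:,1]); ok=abs(res)<.002; p=np.polyfit(A[ok,1],A[ok,0],1)
    print(n,p,np.degrees(np.arctan(p[0])),"x at y=-.137",np.polyval(p,-.137),ok.sum(),len(ok))
col=g[:,252]; print("col",[(v,int(col[v])) for v in range(0,12)],[(v,int(col[v])) for v in range(128,156)])
for v in (3,137,141,147): print(v,ray((252,v),.0665,K,R,t),ray((252,v),.064,K,R,t))
for n,p,z in(("hinge",(262,177),.074),("knob",(200,183),.1)): print(n,ray(p,z,K,R,t))
print(np.round(ray([(231,20)],.064,K,R,t),4))
```

```text
L [-0.01781083  0.46473743] -1.0203772703882517 x at y=-.137 0.4671775144108439 23 31
R [-0.03152837  0.50475476] -1.8058442402369776 x at y=-.137 0.5090741433609316 30 31
col [(0, 226), (1, 215), (2, 172), (3, 117), (4, 95), (5, 87), (6, 81), (7, 77), (8, 75), (9, 76), (10, 74), (11, 74)] [(128, 59), (129, 59), (130, 58), (131, 59), (132, 59), (133, 59), (134, 58), (135, 58), (136, 63), (137, 82), (138, 121), (139, 149), (140, 159), (141, 160), (142, 159), (143, 159), (144, 160), (145, 154), (146, 131), (147, 99), (148, 89), (149, 89), (150, 100), (151, 111), (152, 115), (153, 116), (154, 115), (155, 113)]
3 [[ 0.48847493 -0.0692979   0.0665    ]] [[ 0.48850254 -0.06862777  0.064     ]]
137 [[ 0.48858488 -0.19581341  0.0665    ]] [[ 0.48861334 -0.19611664  0.064     ]]
141 [[ 0.48858862 -0.2001168   0.0665    ]] [[ 0.48861711 -0.20045313  0.064     ]]
147 [[ 0.48859429 -0.20663753  0.0665    ]] [[ 0.48862282 -0.20702403  0.064     ]]
hinge [[ 0.49955628 -0.23856121  0.074     ]]
knob [[ 0.43531583 -0.23796352  0.1       ]]
[[ 0.468  -0.0831  0.064 ]]
```

Call:
{"method": "send_rows", "body": {
  "plan": [
    [[0.95,-0.033,0],[0,0,0]],
    [[0.95,-0.033,0],[0,0,0]],
    [[0.95,-0.033,0],[0,0,0]],
    [[0.95,-0.033,0],[0,0,0]],
    [[0.95,-0.033,0],[0,0,0]],
    [[0.95,-0.033,0],[0,0,0]],
    [[0.95,-0.033,0],[0,0,0]],
    [[0.95,-0.033,0],[0,0,0]],
    [[0.95,-0.033,0],[0,0,0]],
    [[0.95,-0.033,0],[0,0,0]]
  ]
}}

```text
time: 7.7
tool_pos: [0.4758, 0.0006, 0.2338]
tool_rot: [3.142, -0.0, 1.569]
contact_force: [-0.9, -0.0, -1.0]
opening: 0.0004
grip_force: 0.0
```

Call:
{"method": "send_rows", "body": {
  "plan": [
    [[0.95,-0.033,0],[0,0,0]],
    [[0.95,-0.033,0],[0,0,0]],
    [[0.95,-0.033,0],[0,0,0]],
    [[0.95,-0.033,0],[0,0,0]],
    [[0.95,-0.033,0],[0,0,0]],
    [[0.95,-0.033,0],[0,0,0]],
    [[0.95,-0.033,0],[0,0,0]],
    [[0.5,0,0],[0,0,0]],
    [[0,0,0],[0,0,0]],
    [[0,0,0],[0,0,0]]
  ]
}}

```text
time: 8.95
tool_pos: [0.471, 0.177, 0.2337]
tool_rot: [-3.141, 0.0, 1.569]
contact_force: [-0.4, -0.0, -0.8]
opening: 0.0008
grip_force: 0.0
```

Run:
```python
from h import *
snap("w3"); rows(.47,.29,.10,1.6)
```

```text
cam [0.471 0.26  0.391] axis [ 0.    -0.303 -0.953]
pose [0.4711 0.1768 0.2337] [-3.1415e+00  3.0000e-04  1.5683e+00] F [-0.7  0.1  0.1] op 0.001 t 9.0
[[[0.453,-0.005,0.535],[0.0,0.0,-0.002]],[[0.453,-0.004,0.535],[0.0,0.0,-0.002]],[[0.453,-0.002,0.535],[0.0,0.0,-0.002]],[[0.453,-0.001,0.535],[0.0,0.0,-0.002]],[[0.453,0.0,0.535],[0.0,0.0,-0.002]],[[0.453,0.002,0.535],[0.0,0.0,-0.002]],[[0.453,0.003,0.535],[0.0,0.0,-0.002]],[[0.453,0.005,0.535],[0.0,0.0,-0.002]],[[0.453,0.006,0.535],[0.0,0.0,-0.002]],[[0.453,0.008,0.535],[0.0,0.0,-0.002]]]
```

View pics/w3.png

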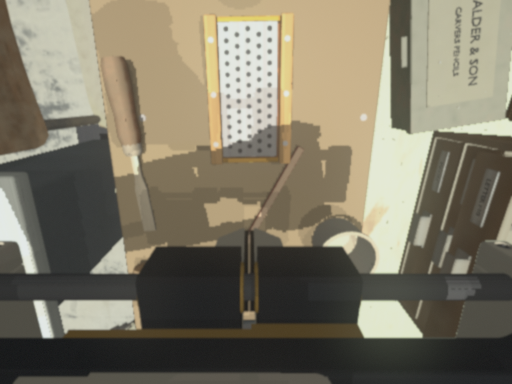

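The wrist view shows the dotted plate spanning columns 219–281 and rows 20–158, inside yellow cheeks at columns 207–293. The pencil tip is at (298,150) and the pot at (345,245).

Run:
```python
from h import *
im,d,K,R,t=load("w3.npz")
h=cv2.cvtColor(im,cv2.COLOR_BGR2HSV).astype(int)
m=((h[...,1]<60)&(h[...,2]>80)).astype(np.uint8)*255; q=np.zeros_like(m); q[10:170,212:288]=m[10:170,212:288]
q=cv2.morphologyEx(q,cv2.MORPH_CLOSE,np.ones((7,7),np.uint8)); q=cv2.morphologyEx(q,cv2.MORPH_OPEN,np.ones((9,9),np.uint8))
c=max(cv2.findContours(q,0,1)[0],key=cv2.contourArea); print(cv2.boundingRect(c))
w=ray(c.reshape(-1,2),.073,K,R,t)[:,:2]*1000; print(cv2.minAreaRect(w.astype(np.float32)))
# outer cheek edges
y=((h[...,0]>15)&(h[...,0]<32)&(h[...,1]>110)&(h[...,2]>120)).astype(np.uint8)
for v in range(25,160,30):
    r=np.where(y[v,200:300])[0]+200; 
    if len(r): print(v,np.round(ray([(r[0],v),(r[-1],v)],.0755,K,R,t)[:,:2]*1000,1).tolist())
```

```text
(217, 21, 61, 136)
((471.2681884765625, 265.0399475097656), (58.56095504760742, 130.2691192626953), 1.0708045959472656)
115 [[438.0, 243.6], [441.1, 243.6]]
```

Call:
{"method": "send_rows", "body": {
  "plan": [
    [[0.54,0,0.65],[0,0,-0.013]],
    [[0.54,0,0.65],[0,0,0]],
    [[0.54,0,0.65],[0,0,0]],
    [[0.54,0,0.65],[0,0,0]],
    [[0.54,0,0.65],[0,0,0]],
    [[0.54,0,0.65],[0,0,0]],
    [[0.54,0,0.65],[0,0,0]],
    [[0.54,0,0.65],[0,0,0]],
    [[0,0,0.6],[0,0,0]],
    [[0,0,0],[0,0,0]]
  ],
  "gripper": -1,
  "force": 40
}}

```text
time: 10.25
tool_pos: [0.4686, 0.2849, 0.0872]
tool_rot: [-3.139, 0.001, 1.59]
contact_force: [0.8, -0.5, 0.4]
opening: 0.0007
grip_force: 0.0
```

Call:
{"method": "send_rows", "body": {
  "plan": [
    [[0,0.1,0.1],[0,0,0]],
    [[0,0,0.1],[0,0,0]],
    [[0,0,0.1],[0,0,0]],
    [[0,0,0.1],[0,0,0]],
    [[0,0,0.1],[0,0,0]],
    [[0,0,0.02],[0,0,0]],
    [[0,0,0.02],[0,0,0]],
    [[0,0,0.02],[0,0,0]],
    [[0,0,0.02],[0,0,0]],
    [[0,0,0],[0,0,0]]
  ]
}}

```text
time: 11.5
tool_pos: [0.4718, 0.2854, 0.0741]
tool_rot: [-3.142, 0.0, 1.589]
contact_force: [0.7, 0.2, 0.2]
opening: 0.0001
grip_force: 0.0
```

Call:
{"method": "send_rows", "body": {
  "plan": [
    [[0,0,0.02],[0,0,0]],
    [[0,0,0.02],[0,0,0]],
    [[0,0,0.02],[0,0,0]],
    [[0,0,0.02],[0,0,0]],
    [[0,0,0],[0,0,0]],
    [[0,0,0],[0,0,0]],
    [[0,0,0],[0,0,0]],
    [[0,0,0],[0,0,0]],
    [[0,0,0],[0,0,0]],
    [[0,0,0],[0,0,0]]
  ]
}}

```text
time: 12.75
tool_pos: [0.4719, 0.2854, 0.0732]
tool_rot: [3.141, -0.0, 1.589]
contact_force: [-3.1, -0.9, 9.7]
opening: 0.0004
grip_force: 4.6
```

Call:
{"method": "send_rows", "body": {
  "plan": [
    [[-0.1,0,0.01],[0,0,0]],
    [[-0.2,0,0],[0,0,0]],
    [[-0.2,0,0],[0,0,0]],
    [[-0.2,0,0],[0,0,0]],
    [[-0.2,0,0],[0,0,0]],
    [[-0.2,0,0],[0,0,0]],
    [[-0.2,0,0],[0,0,0]],
    [[-0.2,0,0],[0,0,0]],
    [[-0.2,0,0],[0,0,0]],
    [[-0.2,0,0],[0,0,0]]
  ]
}}

```text
time: 14.0
tool_pos: [0.474, 0.2388, 0.0732]
tool_rot: [3.138, -0.002, 1.589]
contact_force: [-0.0, 2.1, 8.0]
opening: 0.0003
grip_force: 3.7
```

Call:
{"method": "send_rows", "body": {
  "plan": [
    [[-0.15,0,0],[0,0,0]],
    [[-0.15,0,0],[0,0,0]],
    [[-0.1,0,0],[0,0,0]],
    [[0,0,0],[0,0,0]],
    [[0,0,-0.5],[0,0,0]],
    [[-0.5,0,-1],[0,0,0]],
    [[-0.9,0,-1],[0,0,0]],
    [[-0.9,0,-1],[0,0,0]],
    [[-0.9,0,-1],[0,0,0]],
    [[0,0,0],[0,0,0]]
  ]
}}

```text
time: 15.25
tool_pos: [0.4755, 0.1471, 0.1865]
tool_rot: [3.137, -0.0, 1.587]
contact_force: [0.6, 0.8, 0.1]
opening: 0.0006
grip_force: 0.0
```

Run:
```python
from h import *
snap("w4"); rows(.47,.165,.10,1.59)
```

```text
cam [0.474 0.23  0.344] axis [ 0.01  -0.302 -0.953]
pose [0.4747 0.1477 0.1851] [ 3.140e+00 -3.000e-04  1.588e+00] F [ 0.  -0.9  0.3] op 0.0003 t 15.3
[[[0.069,-0.018,0.34],[0.0,0.0,-0.0]],[[0.069,-0.018,0.34],[0.0,0.0,-0.0]],[[0.069,-0.017,0.34],[0.0,0.0,-0.0]],[[0.069,-0.017,0.34],[0.0,0.0,-0.0]],[[0.069,-0.017,0.34],[0.0,0.0,-0.0]],[[0.069,-0.017,0.34],[0.0,0.0,-0.0]],[[0.069,-0.017,0.34],[0.0,0.0,-0.0]],[[0.069,-0.017,0.34],[0.0,0.0,-0.0]],[[0.069,-0.017,0.34],[0.0,0.0,-0.0]],[[0.069,-0.017,0.34],[0.0,0.0,-0.0]]]
```

View pics/w4.png

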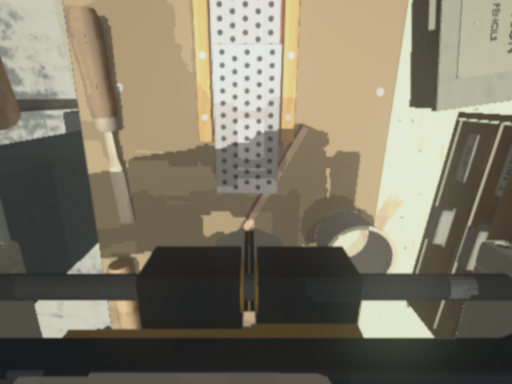

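The top plate now sticks out past the rack end (row ~142). Its tip is at row 192 between columns 216 and 277, and its far edge is at row 43.

Run:
```python
from h import *
im,d,K,R,t=load("w4.npz")
print(np.round(ray([(216,192),(277,192),(247,43),(205,142),(214,60),(282,60),(216,150),(279,150),(216,185),(278,185)],.073,K,R,t)*1000,1))
g=im.max(2).astype(int); print(g[170,205:225],g[170,268:290]); print(g[184:200,247], g[38:48,240],)
```

```text
[[445.3 144.2  73. ]
 [503.6 145.1  73. ]
 [473.  273.5  73. ]
 [436.1 191.6  73. ]
 [445.6 260.2  73. ]
 [502.6 261.1  73. ]
 [446.  184.5  73. ]
 [503.6 185.4  73. ]
 [445.4 151.2  73. ]
 [504.3 152.   73. ]]
[125 126 126 126 126 123 115 107 103  97  96 106 112 114 115 114 106  90
  76  74] [ 78  75  81  97 110 116 115 114 114 115 122 125 126 126 125 126 130 128
 125 125 126 125]
[114 134 140 138 139 140 139 139 134 126 120 118 116 112 111 111] [229 229 229 229 227 219 220 230 233 233]
```

Call:
{"method": "send_rows", "body": {
  "plan": [
    [[0.27,0,0],[0,0,0]],
    [[0.27,0,0],[0,0,0]],
    [[0.27,0,0],[0,0,0]],
    [[0,0,0.5],[0,0,0]],
    [[0,0,0.5],[0,0,0]],
    [[0,0,0.5],[0,0,0]],
    [[0,0,0.5],[0,0,0]],
    [[0,0,0.5],[0,0,0]],
    [[0,0,0.5],[0,0,0]],
    [[0,0,0.4],[0,0,0]]
  ],
  "gripper": 1
}}

```text
time: 16.55
tool_pos: [0.4739, 0.1681, 0.0986]
tool_rot: [-3.141, 0.0, 1.589]
contact_force: [-0.3, -0.3, -0.7]
opening: 0.0911
grip_force: 0.0
```

Call:
{"method": "send_rows", "body": {
  "plan": [
    [[0,0.02,0.27],[0,0,0]],
    [[0,0,0.27],[0,0,0]],
    [[0,0,0.27],[0,0,0]],
    [[0,0,0.27],[0,0,0]],
    [[0,0,0.27],[0,0,0]],
    [[0,0,0.27],[0,0,0]],
    [[0,0,0],[0,0,0]],
    [[0,0,0],[0,0,0]],
    [[0,0,0],[0,0,0]],
    [[0,0,0],[0,0,0]]
  ]
}}

```text
time: 17.8
tool_pos: [0.4747, 0.1682, 0.0592]
tool_rot: [3.141, 0.0, 1.589]
contact_force: [-1.4, 0.0, 0.3]
opening: 0.0918
grip_force: 0.0
```

Call:
{"method": "send_rows", "body": {
  "plan": [
    [[0,0,0],[0,0,0]],
    [[0,0,0],[0,0,0]],
    [[0,0,0],[0,0,0]],
    [[0,0,0],[0,0,0]],
    [[0,0,0],[0,0,0]],
    [[0,0,0],[0,0,0]],
    [[0,0,0],[0,0,0]],
    [[0,0,0],[0,0,0]],
    [[0,0,0],[0,0,0]],
    [[0,0,0],[0,0,0]]
  ],
  "gripper": 0,
  "force": 50
}}

```text
time: 19.05
tool_pos: [0.4745, 0.1682, 0.0589]
tool_rot: [-3.142, 0.0, 1.589]
contact_force: [0.0, -0.8, 0.1]
opening: 0.0559
grip_force: 50.0
```

Call:
{"method": "send_rows", "body": {
  "plan": [
    [[0,0,-0.1],[0,0,0]],
    [[0,0,-0.2],[0,0,0]],
    [[0,0,-0.3],[0,0,0]],
    [[0,0,-0.4],[0,0,0]],
    [[0,0,-0.5],[0,0,0]],
    [[0,0,-0.5],[0,0,0]],
    [[0,0,-0.5],[0,0,0]],
    [[0,0,-0.3],[0,0,0]],
    [[0,0,0],[0,0,0]],
    [[0,0,0],[0,0,0]]
  ]
}}

```text
time: 20.3
tool_pos: [0.4743, 0.1681, 0.1286]
tool_rot: [-3.141, 0.0, 1.589]
contact_force: [0.7, -0.4, -2.4]
opening: 0.0562
grip_force: 50.0
```

Run:
```python
from h import *
snap("w5"); rows(.489,-.174,.13,1.6)
im,d,K,R,t=load("w5.npz")
P=[]
for v in range(0,200,12):
    for u in (225,247,270):
        if d[v,u]>0: P.append((v,u,*np.round(1000*(R.T@(np.linalg.inv(K)@np.array([u,v,1])*d[v,u]-t)),1)))
for p in P[1::3]: print(p)
```

```text
cam [0.473 0.251 0.286] axis [ 0.006 -0.302 -0.953]
pose [0.4742 0.1681 0.1285] [-3.1406e+00  3.0000e-04  1.5894e+00] F [-0.1  0.5 -2.2] op 0.0561 t 20.35
[[[-1.369,0.034,-0.006],[0.0,0.0,-0.001]],[[-1.369,0.032,-0.006],[0.0,0.0,-0.001]],[[-1.369,0.031,-0.006],[0.0,0.0,-0.001]],[[-1.369,0.029,-0.006],[0.0,0.0,-0.001]],[[-1.369,0.028,-0.006],[0.0,0.0,-0.001]],[[-1.369,0.026,-0.006],[0.0,0.0,-0.001]],[[-1.37,0.025,-0.006],[0.0,0.0,-0.001]],[[-1.37,0.024,-0.006],[0.0,0.0,-0.001]],[[-1.37,0.022,-0.006],[0.0,0.0,-0.001]],[[-1.37,0.021,-0.006],[0.0,0.0,-0.001]]]
(0, 247, np.float64(471.0), np.float64(310.2), np.float64(70.0))
(12, 247, np.float64(471.1), np.float64(303.6), np.float64(69.5))
(24, 247, np.float64(471.2), np.float64(296.4), np.float64(71.3))
(36, 247, np.float64(471.3), np.float64(289.9), np.float64(68.9))
(48, 247, np.float64(472.0), np.float64(272.4), np.float64(139.1))
(60, 247, np.float64(472.1), np.float64(267.4), np.float64(139.2))
(72, 247, np.float64(472.2), np.float64(262.2), np.float64(140.6))
(84, 247, np.float64(472.3), np.float64(257.1), np.float64(140.1))
(96, 247, np.float64(472.4), np.float64(251.8), np.float64(141.4))
(108, 247, np.float64(472.5), np.float64(246.4), np.float64(140.4))
(120, 247, np.float64(472.6), np.float64(240.9), np.float64(139.9))
(132, 247, np.float64(472.7), np.float64(235.4), np.float64(141.2))
(144, 247, np.float64(472.7), np.float64(229.7), np.float64(141.5))
(156, 247, np.float64(472.8), np.float64(223.7), np.float64(141.0))
(168, 247, np.float64(472.9), np.float64(217.7), np.float64(141.2))
(180, 247, np.float64(473.0), np.float64(211.6), np.float64(141.7))
(192, 247, np.float64(473.2), np.float64(205.5), np.float64(142.4))
```

View pics/w5.png

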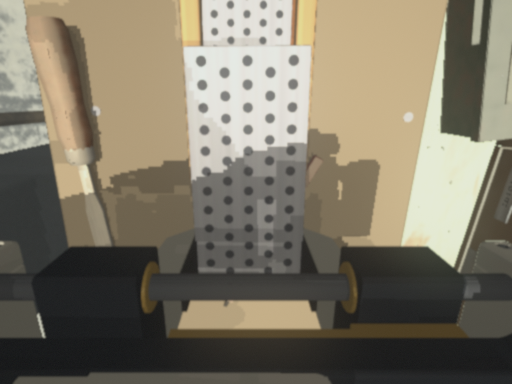

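The plate is held in the gripper: far edge at row 46, columns 187–309. It droops about 2° at the far end. The middle plate is still in the rack. I'll carry the plate over to the holder.

Call:
{"method": "send_rows", "body": {
  "plan": [
    [[-0.3,0.03,0],[0,0.02,-0.007]],
    [[-0.6,0.03,0],[0,0,0]],
    [[-0.8,0.03,0],[0,0,0]],
    [[-0.8,0.03,0],[0,0,0]],
    [[-0.8,0.03,0],[0,0,0]],
    [[-0.8,0.03,0],[0,0,0]],
    [[-0.8,0.03,0],[0,0,0]],
    [[-0.8,0.03,0],[0,0,0]],
    [[-0.8,0.03,0],[0,0,0]],
    [[-0.8,0.03,0],[0,0,0]]
  ]
}}

```text
time: 21.6
tool_pos: [0.4871, -0.0152, 0.1232]
tool_rot: [-3.141, -0.031, 1.6]
contact_force: [0.4, 0.8, -2.1]
opening: 0.0562
grip_force: 50.0
```

Call:
{"method": "send_rows", "body": {
  "plan": [
    [[-0.8,0.01,0],[0,0,0]],
    [[-0.8,0.01,0],[0,0,0]],
    [[-0.8,0.01,0],[0,0,0]],
    [[-0.8,0.01,0],[0,0,0]],
    [[-0.8,0.01,0],[0,0,0]],
    [[-0.8,0.01,0],[0,0,0]],
    [[-0.8,0,0],[0,0,0]],
    [[-0.6,0,0],[0,0,0]],
    [[-0.2,0,0],[0,0,0]],
    [[0,0,0],[0,0,0]]
  ]
}}

```text
time: 22.85
tool_pos: [0.4935, -0.1738, 0.1184]
tool_rot: [-3.142, -0.032, 1.6]
contact_force: [0.4, -0.5, -1.2]
opening: 0.0564
grip_force: 50.0
```

Run:
```python
from h import *
im,d,K,R,t=load("w5.npz")
print("plate w5 edges",np.round(ray([(187,46),(309,46),(198,250),(301,250)],.141,K,R,t)*1000,1))
snap("w6"); rows(.4893,-.179,.07,1.6)
```

```text
plate w5 edges [[445.4 272.4 141. ]
 [499.5 273.4 141. ]
 [446.9 171.4 141. ]
 [503.2 172.4 141. ]]
cam [ 0.492 -0.096  0.279] axis [ 0.009 -0.272 -0.962]
pose [ 0.4935 -0.1734  0.1184] [-3.1415 -0.0317  1.6004] F [-0.8  1.1 -3.4] op 0.0558 t 22.9
[[[-0.022,-0.017,0.194],[0.0,0.0,0.0]],[[-0.022,-0.017,0.194],[0.0,0.0,0.0]],[[-0.022,-0.017,0.194],[0.0,0.0,0.0]],[[-0.022,-0.017,0.194],[0.0,0.0,0.0]],[[-0.022,-0.017,0.194],[0.0,0.0,0.0]],[[-0.022,-0.017,0.194],[0.0,0.0,0.0]],[[-0.022,-0.017,0.194],[0.0,0.0,0.0]],[[-0.022,-0.017,0.194],[0.0,0.0,0.0]],[[-0.022,-0.017,0.194],[0.0,0.0,0.0]],[[-0.022,-0.017,0.194],[0.0,0.0,0.0]]]
```

View pics/w6.png

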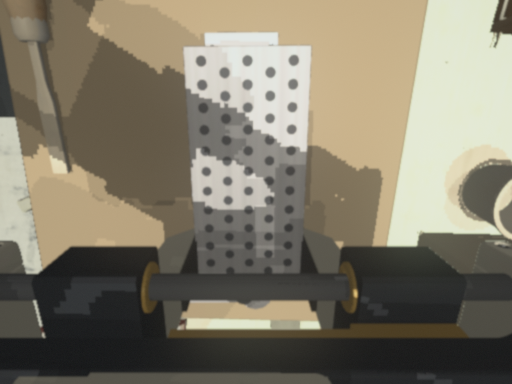

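The plate is over the holder: far edge at row 46, columns 187–309. The end stop beyond it spans columns 205–278, rows 33–45.

Run:
```python
from h import *
im,d,K,R,t=load("w6.npz")
g=im.max(2).astype(int)
def ed(v,a,b):
    gr=np.diff(cv2.GaussianBlur(im.astype(np.float32),(3,3),0)[v,a:b].sum(1)); return a+.5+np.argmax(abs(gr))
print("stop z.0665")
for v in (36,40): print(v,np.round(ray([(ed(v,196,214),v),(ed(v,270,290),v)],.0665,K,R,t)*1000,1).tolist())
pt=lambda u,v:np.round(1000*(R.T@(np.linalg.inv(K)@np.array([u,v,1])*d[v,u]-t)),1)
print([pt(247,v) for v in range(50,200,15)])
A=[]
for v in range(60,216,15):
    z=(pt(215,v)[2]+pt(285,v)[2])/2000; l,r=ed(v,180,202),ed(v,296,318); w=ray([(l,v),(r,v)],z,K,R,t)*1000; A.append([w[:,1].mean(),w[:,0].mean(),w[1,0]-w[0,0]])
A=np.array(A); print(np.round(A,1)); p=np.polyfit(A[:,0],A[:,1],1); print("plate slope deg",np.degrees(np.arctan(p[0])))
print("far edge",ray([(248,46)],.131,K,R,t)*1000)
```

```text
stop z.0665
36 [[461.9, -51.9, 66.5], [509.0, -50.5, 66.5]]
40 [[461.9, -54.2, 66.5], [509.1, -52.8, 66.5]]
[array([490.2, -71. , 133.6]), array([490.4, -77.2, 133.2]), array([490.6, -83.6, 133.7]), array([490.7, -90.1, 133. ]), array([490.9, -96.8, 132.4]), array([ 491.1, -103.8,  132. ]), array([ 491.3, -110.9,  132.4]), array([ 491.5, -118.2,  132.2]), array([ 491.7, -125.7,  132.5]), array([ 491.9, -133.6,  131.8])]
[[ -75.1  490.3   46.4]
 [ -81.4  490.5   57.3]
 [ -87.8  491.8   55. ]
 [ -94.6  491.1   46.2]
 [-101.4  491.3   57.3]
 [-108.5  491.5   57.1]
 [-115.7  493.4   54.5]
 [-123.1  492.6   56.1]
 [-130.9  493.6   60.6]
 [-138.3  493.8   59.9]
 [-147.   492.8   57.8]]
plate slope deg -2.6205543128511897
far edge [[490.58983408 -68.9228366  131.        ]]
```

Call:
{"method": "send_rows", "body": {
  "plan": [
    [[-0.12,-0.09,0],[0,-0.01,0]],
    [[-0.12,-0.08,0],[0,0,0]],
    [[0,0,0.3],[0,0,0]],
    [[0,0,0.4],[0,0,0]],
    [[0,0,0.4],[0,0,0]],
    [[0,0,0.4],[0,0,0]],
    [[0,0,0.4],[0,0,0]],
    [[0,0,0.3],[0,0,0]],
    [[0,0,0],[0,0,0]],
    [[0,0,0],[0,0,0]]
  ]
}}

```text
time: 24.15
tool_pos: [0.4897, -0.1791, 0.0635]
tool_rot: [3.141, -0.015, 1.6]
contact_force: [-0.5, 0.0, -2.3]
opening: 0.0558
grip_force: 50.0
```

Run:
```python
from h import *
snap("w7"); rows(.4893,-.179,.054,1.6)
im,d,K,R,t=load("w7.npz")
pt=lambda u,v:np.round(1000*(R.T@(np.linalg.inv(K)@np.array([u,v,1])*d[v,u]-t)),1)
for u in (215,247,280): print([pt(u,v).tolist() for v in range(20,200,30)])
print([(v,pt(247,v).tolist(),im[v,247].max()) for v in range(28,60,2)])
```

```text
cam [ 0.488 -0.099  0.223] axis [ 0.01  -0.287 -0.958]
pose [ 0.4898 -0.1792  0.0637] [ 3.1407 -0.0152  1.6004] F [ 0.3  0.2 -1.9] op 0.056 t 24.2
[[[0.001,-0.002,0.039],[0.0,0.0,0.0]],[[0.001,-0.002,0.039],[0.0,0.0,0.0]],[[0.001,-0.002,0.039],[0.0,0.0,0.0]],[[0.001,-0.002,0.039],[0.0,0.0,0.0]],[[0.001,-0.002,0.039],[0.0,0.0,0.0]],[[0.001,-0.002,0.039],[0.0,0.0,0.0]],[[0.001,-0.002,0.039],[0.0,0.0,0.0]],[[0.001,-0.002,0.039],[0.0,0.0,0.0]],[[0.001,-0.002,0.039],[0.0,0.0,0.0]],[[0.001,-0.002,0.039],[0.0,0.0,0.0]]]
[[471.1, -62.3, 67.3], [472.1, -76.6, 77.1], [472.0, -89.1, 76.4], [472.1, -102.4, 78.0], [471.9, -116.5, 76.5], [471.9, -131.4, 76.6]]
[[485.9, -61.7, 66.4], [486.4, -75.9, 75.7], [486.7, -88.7, 77.0], [487.1, -101.9, 76.6], [487.5, -115.9, 77.1], [487.9, -130.9, 76.6]]
[[501.3, -61.3, 66.7], [501.1, -75.6, 76.7], [501.9, -88.2, 76.2], [502.6, -101.5, 77.6], [503.4, -115.4, 77.4], [504.3, -130.3, 77.2]]
[(28, [486.0, -65.0, 66.3], np.uint8(231)), (30, [486.0, -65.7, 65.4], np.uint8(231)), (32, [486.1, -66.5, 65.2], np.uint8(231)), (34, [486.1, -67.5, 66.1], np.uint8(225)), (36, [486.1, -68.5, 66.7], np.uint8(162)), (38, [486.1, -68.6, 63.2], np.uint8(105)), (40, [486.1, -68.4, 57.2], np.uint8(103)), (42, [486.1, -69.7, 59.4], np.uint8(92)), (44, [486.2, -71.3, 63.5], np.uint8(109)), (46, [486.3, -74.5, 76.7], np.uint8(212)), (48, [486.4, -75.4, 77.7], np.uint8(229)), (50, [486.4, -75.9, 75.7], np.uint8(229)), (52, [486.4, -76.9, 77.0], np.uint8(229)), (54, [486.4, -77.7, 76.9], np.uint8(213)), (56, [486.4, -78.5, 76.2], np.uint8(135)), (58, [486.5, -79.4, 77.0], np.uint8(125))]
```

Call:
{"method": "send_rows", "body": {
  "plan": [
    [[0,-0.02,0.1],[0,0,0]],
    [[0,0,0.1],[0,0,0]],
    [[0,0,0.1],[0,0,0]],
    [[0,0,0.03],[0,0,0]],
    [[0,0,0.02],[0,0,0]],
    [[0,0,0.02],[0,0,0]],
    [[0,0,0.02],[0,0,0]],
    [[0,0,0],[0,0,0]],
    [[0,0,0],[0,0,0]],
    [[0,0,0],[0,0,0]]
  ]
}}

```text
time: 25.45
tool_pos: [0.489, -0.1788, 0.0536]
tool_rot: [3.141, -0.016, 1.6]
contact_force: [0.9, 0.1, -1.8]
opening: 0.0564
grip_force: 50.0
```

Call:
{"method": "send_rows", "body": {
  "plan": [
    [[0,0,0.02],[0,0,0]],
    [[0,0,0.02],[0,0,0]],
    [[0,0,0.01],[0,0,0]],
    [[0,0,0],[0,0,0]],
    [[0,0,0],[0,0,0]],
    [[0,0,0],[0,0,0]],
    [[0,0,0],[0,0,0]],
    [[0,0,0],[0,0,0]],
    [[0,0,0],[0,0,0]],
    [[0,0,0],[0,0,0]]
  ]
}}

```text
time: 26.7
tool_pos: [0.489, -0.1789, 0.0529]
tool_rot: [3.141, -0.015, 1.6]
contact_force: [-1.5, 1.0, 4.9]
opening: 0.0563
grip_force: 50.0
```

Run:
```python
from h import *
snap("w8"); rows(.4893,-.179,.054,1.6)
im,d,K,R,t=load("w8.npz")
pt=lambda u,v:np.round(1000*(R.T@(np.linalg.inv(K)@np.array([u,v,1])*d[v,u]-t)),1)
for u in (215,247,280): print([pt(u,v).tolist() for v in range(20,215,30)])
print([(v,pt(247,v).tolist()) for v in range(28,60,2)])
```

```text
cam [ 0.487 -0.099  0.212] axis [ 0.01  -0.287 -0.958]
pose [ 0.4891 -0.1789  0.0529] [ 3.141  -0.0153  1.6004] F [-1.5  1.5  6.1] op 0.0564 t 26.75
[[[-0.0,0.001,-0.004],[0.0,0.0,0.0]],[[-0.0,0.001,-0.004],[0.0,0.0,0.0]],[[-0.0,0.001,-0.004],[0.0,0.0,0.0]],[[-0.0,0.001,-0.004],[0.0,0.0,0.0]],[[-0.0,0.001,-0.004],[0.0,0.0,0.0]],[[-0.0,0.001,-0.004],[0.0,0.0,0.0]],[[-0.0,0.001,-0.004],[0.0,0.0,0.0]],[[-0.0,0.001,-0.004],[0.0,0.0,0.0]],[[-0.0,0.001,-0.004],[0.0,0.0,0.0]],[[-0.0,0.001,-0.004],[0.0,0.0,0.0]]]
[[471.4, -64.3, 66.0], [471.5, -76.5, 67.2], [471.5, -88.9, 67.2], [471.5, -102.1, 67.5], [471.4, -116.0, 67.5], [471.4, -130.8, 67.4], [471.3, -146.5, 67.3]]
[[485.4, -64.1, 66.8], [485.7, -75.9, 66.1], [486.1, -88.5, 67.3], [486.4, -101.7, 67.2], [486.8, -115.6, 67.7], [487.2, -130.5, 66.9], [487.7, -146.5, 65.7]]
[[499.7, -63.7, 66.7], [500.5, -75.4, 65.9], [501.2, -88.0, 66.1], [501.9, -101.2, 67.0], [502.8, -115.3, 66.4], [503.7, -130.2, 66.0], [504.5, -145.4, 67.7]]
[(28, [485.5, -67.3, 67.4]), (30, [485.5, -67.9, 66.2]), (32, [485.5, -68.6, 66.1]), (34, [485.5, -68.7, 62.7]), (36, [485.5, -68.6, 57.9]), (38, [485.5, -69.8, 60.0]), (40, [485.6, -71.6, 64.8]), (42, [485.6, -72.4, 65.1]), (44, [485.6, -72.9, 63.1]), (46, [485.7, -74.8, 69.7]), (48, [485.7, -74.9, 65.3]), (50, [485.7, -75.9, 66.1]), (52, [485.7, -76.7, 66.2]), (54, [485.8, -77.7, 67.3]), (56, [485.8, -78.4, 66.7]), (58, [485.8, -79.3, 67.3])]
```

Call:
{"method": "send_rows", "body": {
  "plan": [
    [[0,0,-0.02],[0,0,0]],
    [[0.06,0,0],[0,0,0]],
    [[0.06,0,0],[0,0,0]],
    [[0.06,0,0],[0,0,0]],
    [[0,0,0],[0,0,0]],
    [[0,0,0],[0,0,0]],
    [[0,0,0],[0,0,0]],
    [[0,0,0],[0,0,0]],
    [[0,0,0],[0,0,0]],
    [[0,0,0],[0,0,0]]
  ]
}}

```text
time: 28.0
tool_pos: [0.4889, -0.1743, 0.0529]
tool_rot: [3.141, -0.016, 1.6]
contact_force: [0.6, 1.6, 2.2]
opening: 0.0565
grip_force: 50.0
```

Call:
{"method": "send_rows", "body": {
  "plan": [
    [[0,0,0],[0,0,0]],
    [[0,0,0],[0,0,0]],
    [[0,0,0],[0,0,0]],
    [[0,0,0],[0,0,0]],
    [[0,0,0],[0,0,0]],
    [[0,0,-0.3],[0,0,0]],
    [[0,0,-0.8],[0,0,0]],
    [[0,0,-1],[0,0,0]],
    [[0,0,-1],[0,0,0]],
    [[-0.5,0,-1],[0,0,0]]
  ],
  "gripper": 0.8
}}

```text
time: 29.25
tool_pos: [0.4892, -0.188, 0.1566]
tool_rot: [3.141, -0.016, 1.601]
contact_force: [0.6, 0.0, -0.7]
opening: 0.0825
grip_force: 0.0
```

Call:
{"method": "send_rows", "body": {
  "plan": [
    [[-0.8,0,-1],[0,0.0,0.11]],
    [[-0.9,0,-0.5],[0,0,0.11]],
    [[0,0,0],[0,0,0]],
    [[0,0,0],[0,0,0]],
    [[0,0,0],[0,0,0]],
    [[0,0,0],[0,0,0]],
    [[0,0,0],[0,0,0]],
    [[0,0,0],[0,0,0]],
    [[0,0,0],[0,0,0]],
    [[0,0,0],[0,0,0]]
  ],
  "gripper": -0.3,
  "force": 6
}}

```text
time: 30.5
tool_pos: [0.4866, -0.2313, 0.192]
tool_rot: [-3.136, -0.015, 1.255]
contact_force: [0.2, -0.2, 0.6]
opening: 0.0323
grip_force: 0.0
```

Run:
```python
from h import *
snap("w9"); im,d,K,R,t=load("w9.npz")
pt=lambda u,v:np.round(1000*(R.T@(np.linalg.inv(K)@np.array([u,v,1])*d[v,u]-t)),1)
# plate top points by height
vv,uu=np.mgrid[0:230,0:512]; D=d[:230]; P=(np.linalg.inv(K)@np.stack([uu.ravel(),vv.ravel(),np.ones(uu.size)])*D.ravel()-t[:,None]); P=(R.T@P).T
kn=P[(P[:,2]>.094)&(P[:,2]<.106)&(P[:,0]>.40)&(P[:,0]<.47)&(P[:,1]<-.2)&(P[:,1]>-.3)]; print("knob",kn.mean(0) if len(kn) else 0,len(kn))
pl=P[(P[:,2]>.0635)&(P[:,2]<.070)&(P[:,0]>.44)&(P[:,0]<.53)&(P[:,1]<-.07)&(P[:,1]>-.19)]
r=cv2.minAreaRect((pl[:,:2]*1000).astype(np.float32)); print(r,len(pl))
for y in (-.085,-.1,-.12,-.14,-.16,-.18,-.19):
    q=pl[abs(pl[:,1]-y)<.0015,0]; 
    if len(q): print(y,np.round(q.min(),4),np.round(q.max(),4),(q.min()+q.max())/2)
rows(.4325,-.2395,.13,0)
```

```text
cam [ 0.512 -0.155  0.351] axis [-0.093 -0.272 -0.958]
knob [ 0.43492889 -0.23975662  0.09915934] 208
((487.4101867675781, -130.20941162109375), (58.10881042480469, 121.52775573730469), 2.0896573066711426) 9120
-0.085 0.457 0.5148 0.48588411268876275
-0.1 0.4576 0.5151 0.48634273819022633
-0.12 0.4579 0.5158 0.48688189320189923
-0.14 0.4591 0.5166 0.48786850963724926
-0.16 0.46 0.5175 0.4887390962803454
-0.18 0.4607 0.5182 0.4894539966788143
-0.19 0.4609 0.5184 0.4896450932281132
pose [ 0.4867 -0.2313  0.192 ] [-3.1365 -0.0148  1.2547] F [ 0.2  0.3 -0.5] op 0.0323 t 30.55
[[[-0.098,-0.196,0.248],[0.0,0.0,0.08]],[[-0.122,-0.182,0.248],[0.0,0.0,0.08]],[[-0.144,-0.165,0.248],[0.0,0.0,0.08]],[[-0.164,-0.146,0.248],[0.0,0.0,0.08]],[[-0.18,-0.124,0.248],[0.0,0.0,0.08]],[[-0.195,-0.101,0.248],[0.0,0.0,0.08]],[[-0.206,-0.076,0.248],[0.0,0.0,0.08]],[[-0.213,-0.049,0.248],[0.0,0.0,0.08]],[[-0.218,-0.022,0.248],[0.0,0.0,0.08]],[[-0.219,0.005,0.248],[0.0,0.0,0.08]]]
```

Call:
{"method": "send_rows", "body": {
  "plan": [
    [[-0.098,-0.196,0.2],[0,-0.01,0.08]],
    [[-0.122,-0.182,0.2],[0,0,0.08]],
    [[-0.144,-0.165,0.2],[0,0,0.08]],
    [[-0.164,-0.146,0.2],[0,0,0.08]],
    [[-0.18,-0.124,0.2],[0,0,0.08]],
    [[-0.195,-0.101,0.2],[0,0,0.08]],
    [[-0.206,-0.076,0.2],[0,0,0.08]],
    [[-0.21,-0.049,0.2],[0,0,0.08]],
    [[-0.2,-0.022,0.2],[0,0,0.08]],
    [[-0.2,0.005,0.2],[0,0,0.08]]
  ]
}}

```text
time: 31.8
tool_pos: [0.433, -0.2392, 0.1422]
tool_rot: [-3.141, 0.006, -0.006]
contact_force: [0.2, 0.4, -0.6]
opening: 0.0322
grip_force: 0.0
```

Call:
{"method": "send_rows", "body": {
  "plan": [
    [[0,0,0],[0,0,0]],
    [[0,0,0],[0,0,0]],
    [[0,0,0],[0,0,0]],
    [[0,0,0],[0,0,0]],
    [[0,0,0],[0,0,0]],
    [[0,0,0],[0,0,0]],
    [[0,0,0],[0,0,0]],
    [[0,0,0],[0,0,0]],
    [[0,0,0],[0,0,0]],
    [[0,0,0],[0,0,0]]
  ]
}}

```text
time: 33.05
tool_pos: [0.4332, -0.2391, 0.1423]
tool_rot: [-3.141, 0.006, -0.002]
contact_force: [0.2, -0.4, 0.6]
opening: 0.0323
grip_force: 0.0
```

Next I'll descend around the knob and grip it lightly.

Call:
{"method": "send_rows", "body": {
  "plan": [
    [[0,0,0.5],[0,0,0]],
    [[0,0,0.5],[0,0,0]],
    [[0,0,0.4],[0,0,0]],
    [[0,0,0.4],[0,0,0]],
    [[0,0,0.3],[0,0,0]],
    [[0,0,0.26],[0,0,0]],
    [[0,0,0],[0,0,0]],
    [[0,0,0],[0,0,0]],
    [[0,0,0],[0,0,0]],
    [[0,0,0],[0,0,0]]
  ]
}}

```text
time: 34.3
tool_pos: [0.4329, -0.2391, 0.0835]
tool_rot: [-3.141, 0.006, -0.002]
contact_force: [-0.4, -0.5, -0.2]
opening: 0.0324
grip_force: 0.0
```

Call:
{"method": "send_rows", "body": {
  "plan": [
    [[0,0,0],[0,0,0]],
    [[0,0,0],[0,0,0]],
    [[0,0,0],[0,0,0]],
    [[0.015,0.23,0],[0,0,-0.064]],
    [[0.015,0.23,0],[0,0,-0.064]],
    [[0.015,0.23,0],[0,0,-0.064]],
    [[0.015,0.23,0],[0,0,-0.064]],
    [[0.015,0.23,0],[0,0,-0.064]],
    [[0.015,0.23,0],[0,0,-0.064]],
    [[0.015,0.23,0],[0,0,-0.064]]
  ],
  "gripper": -0.8,
  "force": 10
}}

```text
time: 35.55
tool_pos: [0.4462, -0.2764, 0.0833]
tool_rot: [-3.136, 0.005, 0.705]
contact_force: [-4.5, -2.0, 3.8]
opening: 0.0154
grip_force: 10.0
```

Call:
{"method": "send_rows", "body": {
  "plan": [
    [[0.012,0.217,0],[0,0,-0.0595]],
    [[0.012,0.217,0],[0,0,-0.0595]],
    [[0.012,0.217,0],[0,0,-0.0595]],
    [[0.012,0.217,0],[0,0,-0.0595]],
    [[0.012,0.217,0],[0,0,-0.0595]],
    [[0.012,0.217,0],[0,0,-0.0595]],
    [[0.012,0.217,0],[0,0,-0.0595]],
    [[0.012,0.217,0],[0,0,-0.0595]],
    [[0,0.04,0],[0,0,0]],
    [[0,0,0],[0,0,0]]
  ]
}}

```text
time: 36.8
tool_pos: [0.4836, -0.2972, 0.0832]
tool_rot: [-3.132, 0.002, 1.45]
contact_force: [-7.7, -4.9, 4.2]
opening: 0.0153
grip_force: 10.0
```

Call:
{"method": "send_rows", "body": {
  "plan": [
    [[0,0.04,0],[0,0,0]],
    [[0,0.04,0],[0,0,0]],
    [[0,0,0],[0,0,0]],
    [[0,0,0],[0,0,0]],
    [[0,0,0],[0,0,0]],
    [[0,0,0],[0,0,0]],
    [[0,0,0],[0,0,0]],
    [[0,0,0],[0,0,0]],
    [[0,0,0],[0,0,0]],
    [[0,0,0],[0,0,0]]
  ]
}}

```text
time: 38.05
tool_pos: [0.4837, -0.2972, 0.0831]
tool_rot: [-3.128, 0.001, 1.45]
contact_force: [-15.7, -4.9, 7.9]
opening: 0.0156
grip_force: 10.0
```

Call:
{"method": "send_rows", "body": {
  "plan": [
    [[0,-0.08,0],[0,0,0]],
    [[0,0,0],[0,0,0]],
    [[0,0,0],[0,0,0]],
    [[0,0,0],[0,0,0]],
    [[0,0,-0.6],[0,0,0]],
    [[0,0,-1],[0,0,0]],
    [[0,0,-1],[0,0,0]],
    [[0,0,-1],[0,0,0]],
    [[0,0,-1],[0,0,0]],
    [[0,0,-1],[0,0,0]]
  ],
  "gripper": -0.3
}}

```text
time: 39.3
tool_pos: [0.4865, -0.296, 0.225]
tool_rot: [-3.137, 0.0, 1.45]
contact_force: [-0.1, -0.6, 1.3]
opening: 0.0321
grip_force: 0.0
```

Call:
{"method": "send_rows", "body": {
  "plan": [
    [[0.5,0,0],[0,0,0]],
    [[0.5,0,0],[0,0,0]],
    [[0.5,0,0],[0,0,0]],
    [[0,0,0],[0,0,0]],
    [[0,0,0],[0,0,0]],
    [[0,0,0],[0,0,0]],
    [[0,0,0],[0,0,0]],
    [[0,0,0],[0,0,0]],
    [[0,0,0],[0,0,0]],
    [[0,0,0],[0,0,0]]
  ]
}}

```text
time: 40.55
tool_pos: [0.4908, -0.2589, 0.2229]
tool_rot: [-3.135, -0.0, 1.45]
contact_force: [-1.2, 0.4, 0.9]
opening: 0.0322
grip_force: 0.0
```

Run:
```python
from h import *
snap("w10"); snap("t2","top"); im,d,K,R,t=load("w10.npz")
vv,uu=np.mgrid[0:230,0:512]; D=d[:230]; P=(np.linalg.inv(K)@np.stack([uu.ravel(),vv.ravel(),np.ones(uu.size)])*D.ravel()-t[:,None]); P=(R.T@P).T
kn=P[(P[:,2]>.094)&(P[:,2]<.106)&(P[:,0]>.44)&(P[:,0]<.53)&(P[:,1]<-.25)&(P[:,1]>-.33)]; print("knob",kn.mean(0) if len(kn) else 0,len(kn))
pl=P[(P[:,2]>.0635)&(P[:,2]<.070)&(P[:,0]>.44)&(P[:,0]<.53)&(P[:,1]<-.03)&(P[:,1]>-.22)]
for y in np.arange(-.07,-.21,-.01):
    q=pl[abs(pl[:,1]-y)<.0015]; 
    if len(q): print(round(y,3),np.round([q[:,0].min(),q[:,0].max(),(q[:,0].min()+q[:,0].max())/2,q[:,2].mean()],4))
t2=cv2.imread("pics/t2.png")[140:260,110:380]; a=cv2.resize(t2,None,fx=2,fy=2)
o=np.zeros((384+240,540,3),np.uint8); o[:384,:512]=im; o[384:]=a; cv2.imwrite("pics/fin.png",o[:600])
```

```text
cam [ 0.502 -0.177  0.381] axis [-0.041 -0.299 -0.953]
cam [0.405 0.061 1.627] axis [ 0.057  0.007 -0.998]
knob [ 0.48393556 -0.29607446  0.0994224 ] 188
-0.09 [0.4573 0.5148 0.4861 0.0669]
-0.1 [0.4581 0.5156 0.4868 0.0668]
-0.11 [0.4581 0.5156 0.4869 0.0669]
-0.12 [0.4584 0.5162 0.4873 0.0669]
-0.13 [0.4586 0.5161 0.4873 0.0668]
-0.14 [0.4589 0.5169 0.4879 0.0669]
-0.15 [0.4593 0.5169 0.4881 0.0669]
-0.16 [0.4597 0.5177 0.4887 0.0669]
-0.17 [0.4599 0.5178 0.4888 0.067 ]
-0.18 [0.4604 0.5177 0.489  0.067 ]
-0.19 [0.4607 0.5187 0.4897 0.0669]
-0.2 [0.4615 0.5135 0.4875 0.0664]
```

View pics/fin.png

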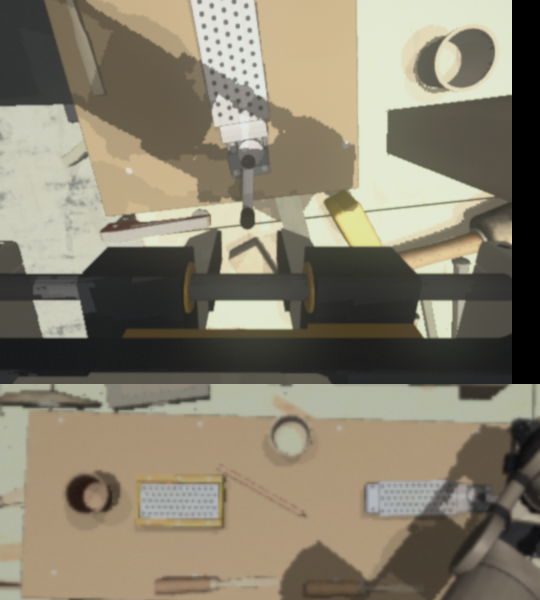

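The combined picture shows the plate flat on the bed against the jaw (rows 122–140). The knob is at (248,217), the locked position. The rack, beaker, pot and pencil look undisturbed.

```bash
python3 -c "
from cell import robot
print(robot.hand_in())"
```

```text
the job is handed in; nothing more can be done
None
```

The top plate is locked flat in the holder with the lever against its end stop, the other two plates, beaker, pot and pencil look undisturbed in the last pictures, and I handed the job in at about 41 s of the 72 s allowed (the hand-in gave no verdict).

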